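# Snap the cap onto the dropper bottle in the aquarium cabinet

### The arm

A 6-joint arm with a two-finger parallel gripper is mounted at the origin on the work surface. World frame = base frame: x ahead of the robot, y to its left, z up, the work surface at z = 0. Lengths are in m, angles in rad, forces in N, time in s.
With the tool pointing down it reaches from about 0.25 to 0.725 m from the base axis. Payload 4 kg.
Tool frame: the origin (TCP) lies at the very end of the fingers, on their centre line; the grasp point (between the pads) lies 19 mm behind it; x points along the fingers, y is the direction in which the jaws open and shut, and the axes are right-handed (so a half turn about x gives the same grasp; the last joint's range is limited). The gripper opens to 85 mm and grips with 20 to 120 N. Pads are 22 mm wide; open, the fingers measure 114 mm over their backs; the gripper's body (76 mm by 85 mm) begins 54 mm behind the grasp point. The pads swing forward as they close: fully open they stand 13 mm farther back than shut.
Start: joints at [1.239, 0.241, 0.005, 1.335, 0, 1.571], TCP at [0.163, 0.473, 0.231] pointing down, gripper open.
Joint ranges: [-2.72, 2.72], [-1.05, 1.87], [-1.09, 1.28], [-1.99, 2.15], [-1.42, 1.44], [-3.14, 3.14]. Speed limits (rad/s): [2.79, 2.79, 3.14, 3.14, 3.14, 3.14].

### API

Orientations are given as a unit quaternion [w, x, y, z].
In Python, from plant import env gives the robot as it stands. Calls block until the motion is done:
- env.move_pose(position, orientation): joint-space move of the TCP to a pose.
- env.move_linear(position, frame=None, rate=0.15, until_force=None): straight line of the TCP; frame=None keeps the orientation; rate is the mean speed in m/s. With until_force (N) it stops when the force on the tool has changed by that much, and returns True; else False.
- env.move_j(angles): joint-space move.
- env.let_go() and env.clamp(): open the fingers fully, or close them until they stop; the grip force is fixed at half the most.
- env.wait(seconds).
- env.inverse_kinematics(position, orientation): joint angles nearest the present ones, or None.
- env.sense(): the state.
- env.capture(name): name is "scene" or "side" or "wrist"; returns (picture, depth): 420x560x3 uint8, red, green, blue; 420x560 float32, m along the optical axis (not along the pixel's ray), 0 where there is no reading.
- env.camera_model(name): a dict with "K" (3x3 intrinsics, pixels), "position" and "attitude" of the camera in the world; the wrist camera has in their place "tool_from_camera" (4x4, takes a point from camera to tool coordinates, whose origin is the TCP and whose axes are the tool frame's). Camera axes: x right, y down, z forward; pixel columns grow to the right and rows downward; lengths in m; the calibration is good to about 2 mm. A picture is of the moment at which its call begins: read the wrist's pose just before it. camera_model takes no time and is no camera call.
A pose or a line that the arm cannot do raises env.IKError and nothing moves.
- env.hand_in(): hands the job in, once; it reports no verdict.
The state is a dict: "time": time; "qpos": joint angles; "joint_velocities": joint speeds; "joint_torque": joint torques, N m; "tcp_pos": TCP position; "tool_rot": TCP orientation; "ft_force": force on the tool from outside, world axes, zero at the start; "ft_torque": the same for the moment, N m; "finger_gap": opening from 0.0 (shut) to 1.0 (fully open).
Only numpy, scipy, OpenCV 4.12 (cv2) and the standard library are available. Lean on these libraries where they do the work, as an engineer would, in place of code of your own. Each camera call takes 0.05 s, during which the arm holds its last target. There are 200 camera calls.

### The job

In the top tray, first push the clear dropper bottle all the way down into its holder, so that its orange band disappears, while the blue cap is still off. Then take the blue cap from the tray, press it straight down onto the bottle's black stud until it clicks, and keep pressing past the click so that it sits fully home: finish with the fingers still pressing the cap firmly down, without letting go. Leave the tweezer, the scraper and the food tub where they are.

Things in the scene. Friction and masses are not known exactly. Their poses are not given: they have to be found in the camera images.
- stack: Three stacked white plastic bins, fixed, 280 (its x) by 380 (its y) by 180 mm high in all; the two lower ones are closed, the top one is an open tray whose floor is 145 mm and whose rim is 180 mm above the origin, walls 5 mm. Origin: centre of the underside; x is the short side, z up.
- holder: Grey round bottle holder fixed to the tray floor, a socket 54 mm across and 28 mm high on a flange 68 mm across and 4 mm thick. Origin: centre of the underside.
- bottle_slide (a joint): How far the clear dropper bottle (36 mm across) has been pushed down in the holder, m: 0 to 0.003 at the start (standing proud, 7 to 10 mm of the orange band showing), 0.010 at its hard stop (band hidden). It slides straight down against a steady friction of about 5 N and stays where it is left. It cannot tip or move sideways.
- bottle: Clear dropper bottle with a black collar and stud. Origin: on the bottle's axis at the seat, the top face of a collar 30 mm across and 4 mm thick on which the cap's underside comes to rest; z up. At the bottle's hard stop the seat is 60 mm above the holder's underside. Below the collar: clear neck 20 mm across, 10 mm long, then the sloping shoulder down to 36 mm across.
- stud_top (a point): Centre of the flat top of the snap stud, 24 mm above the seat: the place to push the bottle down. The stud is 18 mm across up to 18 mm above the seat, then a cone to a flat 10 mm across. Four sprung beads stand out of it, to 25 mm across, centred 9 mm above the seat.
- cap: Loose blue snap cap, round, 34 mm across and 31 mm high, about 30 g, standing mouth down on the tray floor, nothing within 30 mm of it. Origin: centre of its mouth (underside); z up to its closed flat top. Bore 27 mm, 26 mm deep, with an inner lip 20 mm across and 4 mm high at the mouth. Any yaw fits.
- cap_top (a point): Centre of the cap's closed flat top, 31 mm above its underside. Pressed over the stud, the cap meets the beads with its underside about 14 mm above the seat, resists with up to about 8 to 11 N, less from 10 mm on; from about 5 mm the beads snap it downward (the click: the force drops to nothing and the cap pulls down with up to about 7 N); then it stops hard on the seat.
- tweezer: Bystander: stainless tweezer, 18 by 122 by 6 mm, lying along its own y at the tray's far (+x of the stack) side.
- scraper: Bystander: green algae scraper with a steel blade, 42 by 122 by 12 mm, lying along its own y at the tray's far (+x of the stack) side.
- food_tub: Bystander: yellow tub with orange lid, 60 mm across, 75 mm high, standing on the white floor beside the stack, on its +y side. Origin: centre of the underside.
Mind the look-alikes: they are no part of the job. Of the things like the cap, leave any that is grey; of the rest the smaller one is meant.

How it is judged:
On the way, in this order (a step that is already met when the one before it is completed fails the run):
1. the bottle is pushed fully down in its holder while the cap is still off (value of joint bottle_slide above 0.0085 m and distance between cap and bottle above 0.04 m), for 0.1 s.
2. the cap has clicked past the beads and sits on its seat (z of cap in the frame of bottle between -0.003 and 0.002 m and horizontal distance between cap and bottle below 0.003 m and angle between the z axis of cap and the z axis of bottle, either way round below 0.1 rad), for 0.1 s.
At the end, for the whole second after the job is handed in: The bottle is within 1.5 mm of its stop, the cap is upright (within 0.1 rad) and on the axis (within 3 mm) with its underside within 2 mm of the seat, and the fingers are still on the cap, pressing it onto the bottle with more than 4 N (value of joint bottle_slide above 0.0085 m and z of cap in the frame of bottle between -0.003 and 0.002 m and horizontal distance between cap and bottle below 0.003 m and angle between cap's own z axis and vertical below 0.1 rad and contact force between cap and bottle above 4 N and contact force between the fingers and cap above 2 N); the arm keeps its last pose, push and grip.
It fails at once if the tweezer, scraper or food tub was moved by more than 30 mm (distance of any of tweezer, scraper, food_tub from where it was at the start of the episode above 0.03 m).
It fails at once if the food tub was tipped (angle between food_tub's own z axis and vertical above 0.5 rad).
It also fails if it takes over 51 s, if anything falls off the work surface, if the arm or the gripper's body presses on something with over 40 N, if the wrist force passes 120 N, or if a joint passes its speed limit or range.

## Working session

There is one attempt and no reset: what is moved stays moved. The work goes in short steps, each a Python script; the robot and the scene stay as the last script left them, time stands still between calls to the robot, and variables do not carry over. Pictures are saved under pics/ and viewed, about 8 in all and at most 12, crops included, and the job is handed in when it is done.

```bash
mkdir -p pics; ls; python3 - <<'E'
from plant import env
import cv2,numpy as np
for n in("scene","side"):
    im,d=env.capture(n); cv2.imwrite(f"pics/{n}0.png",im[:,:,::-1]); np.savez(f"pics/{n}0.npz",im=im,d=d)
    print(n,env.camera_model(n))
s=env.sense();print(s['time'],s['tcp_pos'],s['tool_rot'],s['ft_force'],s['finger_gap'])
E
```

```text
pics
scene {'K': array([[394.68601055,   0.        , 278.32171554],
       [  0.        , 394.68601055, 209.69013736],
       [  0.        ,   0.        ,   1.        ]]), 'position': array([ 0.73372712, -0.05697887,  0.960411  ]), 'attitude': array([-0.13379071,  0.9192097 ,  0.36582535, -0.05766608])}
side {'K': array([[420.37913702,   0.        , 270.69495136],
       [  0.        , 420.37913702, 210.92364297],
       [  0.        ,   0.        ,   1.        ]]), 'position': array([0.29563989, 0.58114334, 0.7594775 ]), 'attitude': array([ 0.08476013, -0.22891665,  0.90618122, -0.34532374])}
0.1 [0.16268276 0.47220942 0.23052981] [ 0.69729339  0.1161427   0.697502   -0.11740427] [-0.32423015 -0.5697512  -1.06252998] 0.9973937505966298
```

View pics/scene0.png

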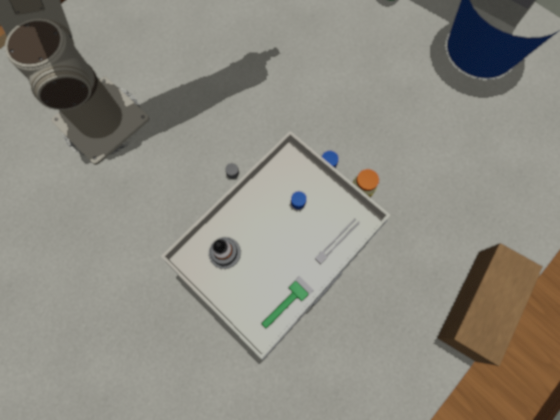

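View pics/side0.png

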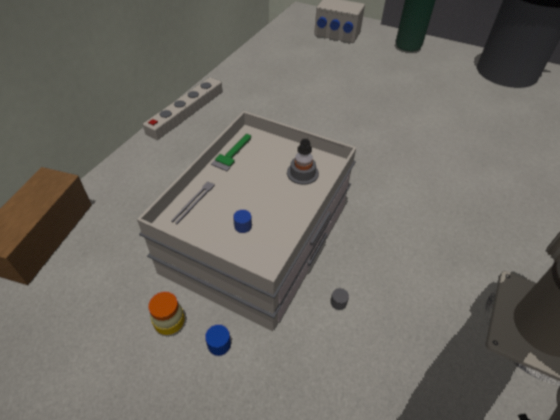

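Candidates for the cap, in scene pixels: blue in the tray (299,200), blue on the floor (330,158) and grey on the floor (232,171). In the side view they are at (243,221), (218,340) and (340,298). The grey one is excluded, and the blue tray one looks smaller and is where the task says. The bottle stud is at scene (219,245), side (304,147). Next I measure them and make a crop.

```bash
cat > h.py <<'E'
import numpy as np,cv2
from scipy.spatial.transform import Rotation as R
from plant import env
def cloud(d,K,p,Rm):
    v,u=np.indices(d.shape)
    c=np.stack([(u-K[0,2])/K[0,0]*d,(v-K[1,2])/K[1,1]*d,d],-1)
    return c@Rm.T+p
def quat(q): return R.from_quat(q,scalar_first=True).as_matrix()
def circ(P):
    "least squares circle of xy points"
    A=np.c_[2*P[:,:2],np.ones(len(P))]; s=np.linalg.lstsq(A,(P[:,:2]**2).sum(1),rcond=None)[0]
    return s[:2],np.sqrt(s[2]+s[0]**2+s[1]**2)
E
python3 - <<'E'
from h import *
for n,pts in(("scene",dict(tray=(299,200),floor=(330,158),grey=(232,171),bottle=(222,248),tub=(367,180))),("side",dict(tray=(243,221),floor=(218,340),grey=(340,298),bottle=(304,150),tub=(164,310)))):
    z=np.load(f"pics/{n}0.npz");m=env.camera_model(n)
    X=cloud(z['d'],m['K'],m['position'],quat(m['attitude']))
    im=z['im'];hsv=cv2.cvtColor(im,cv2.COLOR_RGB2HSV)
    fl=X[10:400:7,10:550:7].reshape(-1,3)
    for k,(u,v) in pts.items():
        w=X[v-22:v+23,u-22:u+23].reshape(-1,3); h=hsv[v-22:v+23,u-22:u+23].reshape(-1,3)
        if k in('tray','floor'): q=w[(h[:,0]>105)&(h[:,0]<130)&(h[:,1]>120)]
        elif k=='bottle': q=w[(w[:,2]>.165)&(h[:,2]<110)] 
        else: q=w[w[:,2]>.02]
        zt=np.percentile(q[:,2],95); t=q[q[:,2]>zt-.006]
        print(n,k,len(q),'ztop',zt.round(4),'mid',((t.min(0)+t.max(0))/2).round(4),'ext',(np.ptp(t,axis=0)).round(4),'floor',np.percentile(w[:,2],10).round(4))
    if n=='scene':
        w=X[130:360,160:392];r=w[(w[...,2]>.172)&(w[...,2]<.19)].astype(np.float32)
        b=cv2.minAreaRect(r[:,:2]);print(b,np.median(r[:,2])); print(cv2.boxPoints(b))
    a=[cv2.resize(im[v-28:v+28,u-28:u+28,::-1],(260,260),interpolation=cv2.INTER_CUBIC) for k,(u,v) in pts.items() if k in('tray','floor','bottle')]
    cv2.imwrite(f"pics/crop_{n}.png",np.hstack(a))
cv2.imwrite("pics/crop.png",np.vstack([cv2.imread("pics/crop_scene.png"),cv2.imread("pics/crop_side.png")]))
E
```

```text
scene tray 185 ztop 0.1795 mid [0.5817 0.1556 0.1777] ext [0.0286 0.0288 0.0074] floor 0.1446
scene floor 140 ztop 0.0445 mid [0.5394 0.3311 0.043 ] ext [0.0407 0.0282 0.0083] floor -0.0003
scene grey 589 ztop 0.1828 mid [0.5974 0.0433 0.5686] ext [0.2727 0.2005 0.7836] floor -0.0004
scene bottle 446 ztop 0.2356 mid [ 0.634  -0.0382  0.5951] ext [0.1995 0.0375 0.7307] floor 0.145
scene tub 910 ztop 0.1813 mid [0.6772 0.1009 0.5679] ext [0.113  0.3157 0.7851] floor -0.0005Traceback (most recent call last):
  File "<stdin>", line 16, in <module>
cv2.error: OpenCV(4.12.0) /io/opencv/modules/imgproc/src/convhull.cpp:143: error: (-215:Assertion failed) total >= 0 && (depth == CV_32F || depth == CV_32S) in function 'convexHull'
```

```bash
python3 - <<'E'
from h import *
rows=[]
for n,pts in(("scene",dict(tray=(299,200),floor=(330,158),bottle=(222,248),tub=(367,180))),("side",dict(tray=(243,221),floor=(218,340),bottle=(304,150),tub=(164,310)))):
    z=np.load(f"pics/{n}0.npz");m=env.camera_model(n)
    X=cloud(z['d'],m['K'],m['position'],quat(m['attitude'])).astype(np.float32); X[z['d']==0]=-1
    im=z['im'];hsv=cv2.cvtColor(im,cv2.COLOR_RGB2HSV)
    for k,(u,v) in pts.items():
        w=X[v-22:v+23,u-22:u+23].reshape(-1,3); h=hsv[v-22:v+23,u-22:u+23].reshape(-1,3)
        if k in('tray','floor'): q=w[(h[:,0]>105)&(h[:,0]<130)&(h[:,1]>120)&(w[:,2]>0)]
        elif k=='bottle': q=w[(w[:,2]>.165)&(w[:,2]<.3)&(h[:,2]<80)] 
        else: q=w[(w[:,2]>.02)&(w[:,2]<.1)]
        zt=np.percentile(q[:,2],95); t=q[q[:,2]>zt-.005]
        print(n,k,len(q),'ztop',zt.round(4),'mid',((t.min(0)+t.max(0))/2).round(4),'ext',(np.ptp(t,axis=0)).round(4))
        if k=='bottle':
            for a in np.arange(.17,.25,.005):
                s=w[(w[:,2]>a)&(w[:,2]<=a+.005)]
                if len(s): print('   z%.3f'%a,len(s),((s.min(0)+s.max(0))/2)[:2].round(4),np.ptp(s,axis=0)[:2].round(4))
    r=X[100:370,130:392]; r=r[(r[...,2]>.175)&(r[...,2]<.185)]
    b=cv2.minAreaRect(r[:,:2]);print(b)
    a=[cv2.resize(im[v-28:v+28,u-28:u+28,::-1],(260,260),interpolation=cv2.INTER_CUBIC) for k,(u,v) in pts.items() if k in('tray','floor','bottle')]
    rows.append(np.hstack(a))
cv2.imwrite("pics/crop.png",np.vstack(rows))
E
```

```text
scene tray 185 ztop 0.1795 mid [0.5817 0.1556 0.178 ] ext [0.0286 0.0288 0.0069]
scene floor 140 ztop 0.0445 mid [0.5394 0.3311 0.0434] ext [0.0407 0.0282 0.0075]
scene bottle 182 ztop 0.2377 mid [ 0.5435 -0.0282  0.2362] ext [0.0154 0.0169 0.0068]
   z0.170 169 [ 0.5441 -0.0285] [0.0512 0.0524]
   z0.175 55 [ 0.5458 -0.028 ] [0.0485 0.0506]
   z0.180 21 [ 0.5515 -0.0283] [0.0199 0.0363]
   z0.185 8 [ 0.5555 -0.0279] [0.0109 0.0317]
   z0.190 35 [ 0.5487 -0.0279] [0.024  0.0346]
   z0.195 52 [ 0.5472 -0.0274] [0.0258 0.033 ]
   z0.210 41 [ 0.5433 -0.0287] [0.0282 0.0282]
   z0.215 32 [ 0.5431 -0.0287] [0.0293 0.0282]
   z0.220 7 [ 0.5488 -0.0278] [0.011  0.0225]
   z0.225 32 [ 0.5443 -0.0278] [0.0218 0.0224]
   z0.230 51 [ 0.5432 -0.0281] [0.0179 0.0171]
   z0.235 26 [ 0.5439 -0.0282] [0.0136 0.0169]
scene tub 494 ztop 0.0786 mid [0.6469 0.3345 0.0772] ext [0.0512 0.052  0.007 ]Traceback (most recent call last):
  File "<stdin>", line 19, in <module>
cv2.error: OpenCV(4.12.0) /io/opencv/modules/imgproc/src/convhull.cpp:143: error: (-215:Assertion failed) total >= 0 && (depth == CV_32F || depth == CV_32S) in function 'convexHull'
```

```bash
python3 - <<'E'
from h import *
rows=[]
for n,pts in(("scene",dict(tray=(299,200),floor=(330,158),bottle=(222,248),tub=(367,180))),("side",dict(tray=(243,221),floor=(218,340),bottle=(304,150),tub=(164,310)))):
    z=np.load(f"pics/{n}0.npz");m=env.camera_model(n)
    X=cloud(z['d'],m['K'],m['position'],quat(m['attitude'])).astype(np.float32); X[z['d']==0]=-1
    im=z['im'];hsv=cv2.cvtColor(im,cv2.COLOR_RGB2HSV)
    for k,(u,v) in pts.items():
        w=X[v-22:v+23,u-22:u+23].reshape(-1,3); h=hsv[v-22:v+23,u-22:u+23].reshape(-1,3)
        if k in('tray','floor'): q=w[(h[:,0]>105)&(h[:,0]<130)&(h[:,1]>120)&(w[:,2]>0)]
        elif k=='bottle': q=w[(w[:,2]>.165)&(w[:,2]<.3)&(h[:,2]<80)] 
        else: q=w[(w[:,2]>.02)&(w[:,2]<.1)]
        if len(q)==0: print(n,k,'none');continue
        zt=np.percentile(q[:,2],95); t=q[q[:,2]>zt-.005]
        print(n,k,len(q),'ztop',zt.round(4),'mid',((t.min(0)+t.max(0))/2).round(4),'ext',(np.ptp(t,axis=0)).round(4))
    r=X[100:370,130:392]; r=r[(r[...,2]>.176)&(r[...,2]<.188)]
    print(cv2.minAreaRect(np.ascontiguousarray(r[:,:2])))
    a=[cv2.resize(im[v-28:v+28,u-28:u+28,::-1],(260,260),interpolation=cv2.INTER_CUBIC) for k,(u,v) in pts.items() if k in('tray','floor','bottle')]
    rows.append(np.hstack(a))
cv2.imwrite("pics/crop.png",np.vstack(rows))
E
```

```text
scene tray 185 ztop 0.1795 mid [0.5817 0.1556 0.178 ] ext [0.0286 0.0288 0.0069]
scene floor 140 ztop 0.0445 mid [0.5394 0.3311 0.0434] ext [0.0407 0.0282 0.0075]
scene bottle 182 ztop 0.2377 mid [ 0.5435 -0.0282  0.2362] ext [0.0154 0.0169 0.0068]
scene tub 494 ztop 0.0786 mid [0.6469 0.3345 0.0772] ext [0.0512 0.052  0.007 ]
((0.6016238927841187, 0.06877202540636063), (0.28076571226119995, 0.38109320402145386), 0.2068747878074646)
side tray 295 ztop 0.178 mid [0.5794 0.16   0.1763] ext [0.0309 0.0307 0.0064]
side floor 574 ztop 0.0434 mid [0.5378 0.3288 0.0421] ext [0.0421 0.0421 0.0071]
side bottle 273 ztop 0.2354 mid [ 0.5438 -0.0284  0.2343] ext [0.016  0.0209 0.0074]
side tub 1150 ztop 0.0773 mid [0.6484 0.3363 0.0762] ext [0.054  0.0514 0.0077]
((0.6034784317016602, 0.06788860261440277), (0.2819053828716278, 0.38376617431640625), 0.3207898437976837)
```

View pics/crop.png

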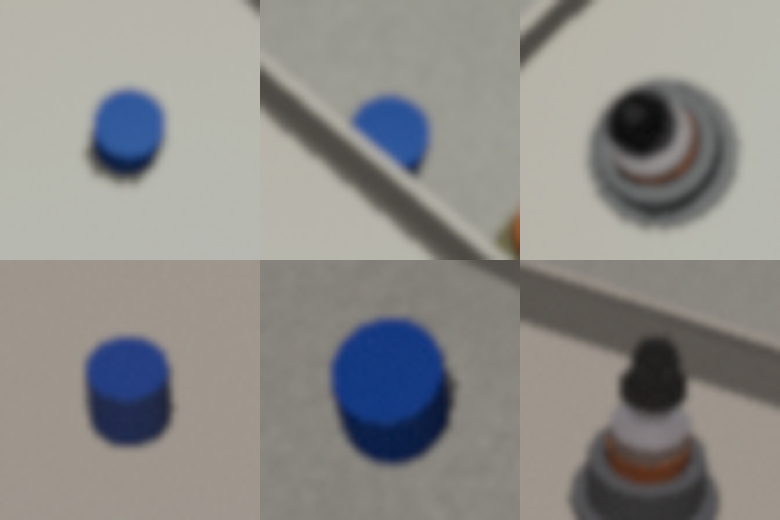

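The crops confirm it: the tray cap is about 34 mm across with its top near 0.177, and the floor one is about 42 mm, so the tray cap is the one meant. The bottle stands at (0.5436,-0.0283) with its stud top near 0.237 and the band showing. Next I look from the wrist above the cap and then above the bottle.

```bash
python3 - <<'E'
from h import *
m=env.camera_model("wrist");print(m['K'][0,0],m['tool_from_camera'].round(4))
best=None
for a in np.arange(0,4)*np.pi/2:
    y=np.array([np.cos(a),np.sin(a),0]);x=np.array([0,0,-1.]);M=np.c_[x,y,np.cross(x,y)]
    q=R.from_matrix(M).as_quat(scalar_first=True)
    j=[env.inverse_kinematics([.5805,.158,.30],q),env.inverse_kinematics([.5436,-.0283,.33],q)]
    print(round(a,2),q.round(3),[None if t is None else np.round(t,2) for t in j])
E
```

```text
361.9423490307677 [[-6.000e-04 -2.738e-01  9.618e-01 -1.431e-01]
 [ 1.000e+00 -8.000e-04  4.000e-04 -1.600e-03]
 [ 6.000e-04  9.618e-01  2.738e-01 -7.020e-02]
 [ 0.000e+00  0.000e+00  0.000e+00  1.000e+00]]
0.0 [ 0.5  0.5  0.5 -0.5] [array([0.27, 0.44, 0.47, 1.6 , 0.  , 1.84]), array([-0.05,  0.32,  0.36,  1.62,  0.  ,  1.52])]
1.57 [ 0.707  0.     0.707 -0.   ] [array([0.27, 0.44, 0.47, 1.6 , 0.  , 0.27]), array([-0.05,  0.32,  0.36,  1.62,  0.  , -0.05])]
3.14 [ 0.5 -0.5  0.5  0.5] [array([ 0.27,  0.44,  0.47,  1.6 ,  0.  , -1.31]), array([-0.05,  0.32,  0.36,  1.62,  0.  , -1.62])]
4.71 [-0.     0.707 -0.    -0.707] [array([ 0.27,  0.44,  0.47,  1.6 ,  0.  , -2.88]), array([-0.05,  0.32,  0.36,  1.62,  0.  ,  3.09])]
```

```bash
cat >> h.py <<'E'
Q=np.array([.7071068,0,.7071068,0])
def wrist(name):
    s=env.sense();m=env.camera_model("wrist");T=m['tool_from_camera'];Rt=quat(s['tool_rot'])
    im,d=env.capture("wrist");cv2.imwrite(f"pics/{name}.png",im[:,:,::-1])
    X=cloud(d,m['K'],s['tcp_pos']+Rt@T[:3,3],Rt@T[:3,:3]);X[d==0]=-1
    return im,X
def blob(X,mask,lo,hi):
    m=mask&(X[...,2]>lo)&(X[...,2]<hi);q=X[m]
    if len(q)<20: return len(q)
    h=cv2.convexHull(np.ascontiguousarray(q[:,:2],dtype=np.float32))[:,0]
    c,r=cv2.minEnclosingCircle(h)
    return len(q),'enc',np.round(c,4),round(r,4),'mid',((q.min(0)+q.max(0))/2).round(4),'ext',np.ptp(q,axis=0).round(4),'medz',np.median(q[:,2]).round(4)
E
python3 - <<'E'
from h import *
env.move_pose([.5805,.158,.27],Q)
im,X=wrist("w_cap")
hs=cv2.cvtColor(im,cv2.COLOR_RGB2HSV);b=(hs[...,0]>105)&(hs[...,0]<130)&(hs[...,1]>120)
print('cap top',blob(X,b,.172,.185)); print('cap all',blob(X,b,.14,.19))
env.move_pose([.5436,-.0283,.33],Q)
im2,X=wrist("w_bot")
a=np.ones(b.shape,bool)
near=np.hypot(X[...,0]-.5436,X[...,1]+.0283)<.04
for lo,hi in((.234,.245),(.228,.234),(.21,.219),(.165,.175)): print(lo,blob(X,near,lo,hi))
cv2.imwrite("pics/w12.png",np.hstack([cv2.resize(i[:,:,::-1],(400,300)) for i in(im,im2)]))
print(env.sense()['time'],env.sense()['tcp_pos'],env.sense()['ft_force'])
E
```

```text
cap top (1822, 'enc', array([0.5771, 0.1558]), 0.0168, 'mid', array([0.577 , 0.1558, 0.1754]), 'ext', array([0.0334, 0.0321, 0.0066]), 'medz', np.float64(0.1764))
cap all (2039, 'enc', array([0.5822, 0.1546]), 0.0222, 'mid', array([0.5818, 0.1554, 0.1621]), 'ext', array([0.043 , 0.0329, 0.0332]), 'medz', np.float64(0.1763))
0.234 (202, 'enc', array([ 0.5404, -0.0303]), 0.0079, 'mid', array([ 0.5406, -0.0301,  0.2367]), 'ext', array([0.015 , 0.0151, 0.0053]), 'medz', np.float64(0.2357))
0.228 (370, 'enc', array([ 0.54 , -0.031]), 0.011, 'mid', array([ 0.5399, -0.0301,  0.231 ]), 'ext', array([0.0204, 0.0196, 0.006 ]), 'medz', np.float64(0.2321))
0.21 (506, 'enc', array([ 0.5406, -0.0304]), 0.0153, 'mid', array([ 0.5405, -0.0302,  0.2136]), 'ext', array([0.0297, 0.0297, 0.0069]), 'medz', np.float64(0.214))
0.165 (1169, 'enc', array([ 0.5408, -0.0303]), 0.0272, 'mid', array([ 0.5382, -0.0303,  0.17  ]), 'ext', array([0.049, 0.053, 0.01 ]), 'medz', np.float64(0.1731))
2.9167 [ 0.54371616 -0.02689585  0.32924844] [-0.20171818 -0.30826814 -0.13430404]
```

View pics/w12.png

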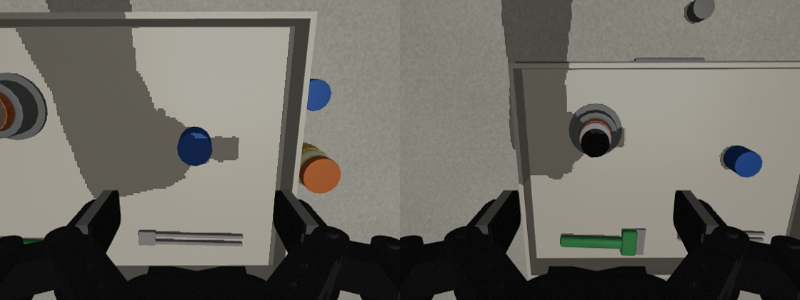

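Wrist view: cap at left panel (195,146), bottle stud at right panel (595,143). It differs from the fixed cameras by about 3 mm, so I look again with the wrist turned half a turn, which cancels constant calibration error.

```bash
python3 - <<'E'
from h import *
def look(n):
    env.wait(.3)
    im,X=wrist(n)
    near=np.hypot(X[...,0]-.542,X[...,1]+.029)<.04
    print(env.sense()['tcp_pos'].round(4),R.from_quat(env.sense()['tool_rot'],scalar_first=True).as_matrix().round(3).tolist())
    for lo,hi in((.234,.245),(.228,.234),(.21,.219)): print(lo,blob(X,near,lo,hi))
look("b0")
env.move_pose([.5436,-.0283,.33],[0,.7071068,0,-.7071068])
look("b1")
env.clamp()
print(env.sense()['time'],env.sense()['ft_force'])
E
```

```text
[ 0.5437 -0.0275  0.3296] [[-0.001, -0.001, 1.0], [0.0, 1.0, 0.001], [-1.0, 0.0, -0.001]]
0.234 (201, 'enc', array([ 0.5404, -0.0302]), 0.0082, 'mid', array([ 0.5405, -0.0304,  0.2365]), 'ext', array([0.015 , 0.0157, 0.005 ]), 'medz', np.float64(0.2358))
0.228 (370, 'enc', array([ 0.5401, -0.03  ]), 0.011, 'mid', array([ 0.5405, -0.0297,  0.231 ]), 'ext', array([0.0204, 0.0203, 0.0059]), 'medz', np.float64(0.2322))
0.21 (503, 'enc', array([ 0.5407, -0.0301]), 0.0153, 'mid', array([ 0.5405, -0.0302,  0.2138]), 'ext', array([0.0297, 0.0296, 0.0074]), 'medz', np.float64(0.214))
[ 0.5436 -0.0283  0.33  ] [[0.0, 0.0, -1.0], [0.0, -1.0, -0.0], [-1.0, -0.0, -0.0]]
0.234 (198, 'enc', array([ 0.5416, -0.0302]), 0.0084, 'mid', array([ 0.5423, -0.0306,  0.2363]), 'ext', array([0.0156, 0.0151, 0.0047]), 'medz', np.float64(0.2357))
0.228 (359, 'enc', array([ 0.5417, -0.0302]), 0.0107, 'mid', array([ 0.5417, -0.0298,  0.231 ]), 'ext', array([0.0197, 0.0182, 0.006 ]), 'medz', np.float64(0.2321))
0.21 (499, 'enc', array([ 0.5415, -0.0305]), 0.0153, 'mid', array([ 0.5418, -0.0303,  0.2145]), 'ext', array([0.0298, 0.029 , 0.0088]), 'medz', np.float64(0.2138))
7.0333 [-0.51170195  0.2154439   0.5753268 ]
```

```bash
python3 - <<'E'
from h import *
B=[.5412,-.0302]
env.move_linear(B+[.245]); env.wait(.3)
f0=env.sense()['ft_force']
for z in(.234,.230,.226,.223):
    r=env.move_linear(B+[z],rate=.03,until_force=22)
    s=env.sense();print(z,r,s['tcp_pos'].round(4),(s['ft_force']-f0).round(1))
    if r: break
env.wait(.3);s=env.sense();print(s['time'],s['tcp_pos'].round(4),(s['ft_force']-f0).round(1),s['finger_gap'])
env.move_linear(B+[.27],rate=.15)
env.let_go()
env.move_pose([.5776,.1557,.27],Q);env.wait(.4)
im,X=wrist("w_cap2")
hs=cv2.cvtColor(im,cv2.COLOR_RGB2HSV);b=(hs[...,0]>105)&(hs[...,0]<130)&(hs[...,1]>120)&(np.hypot(X[...,0]-.578,X[...,1]-.156)<.05)
print('cap top',blob(X,b,.172,.185))
im,d=env.capture("side");cv2.imwrite("pics/side1.png",cv2.resize(im[100:240,190:350,::-1],None,fx=4,fy=4,interpolation=2))
print(env.sense()['time'],env.sense()['tcp_pos'])
E
```

```text
0.234 False [ 0.541  -0.0302  0.2337] [ 1.1  0.9 -1.1]
0.23 False [ 0.541  -0.0302  0.2298] [-0.6  0.   0.3]
0.226 True [ 0.5411 -0.0302  0.229 ] [-1.   1.2  4.9]
9.3583 [ 0.5411 -0.0302  0.229 ] [-1.4 -0.   4.9] -0.0006022857795690903
cap top (1805, 'enc', array([0.5772, 0.1559]), 0.017, 'mid', array([0.577 , 0.1556, 0.1754]), 'ext', array([0.0332, 0.0328, 0.0069]), 'medz', np.float64(0.1764))
13.4667 [0.57759135 0.15568973 0.27002303]
```

View pics/side1.png

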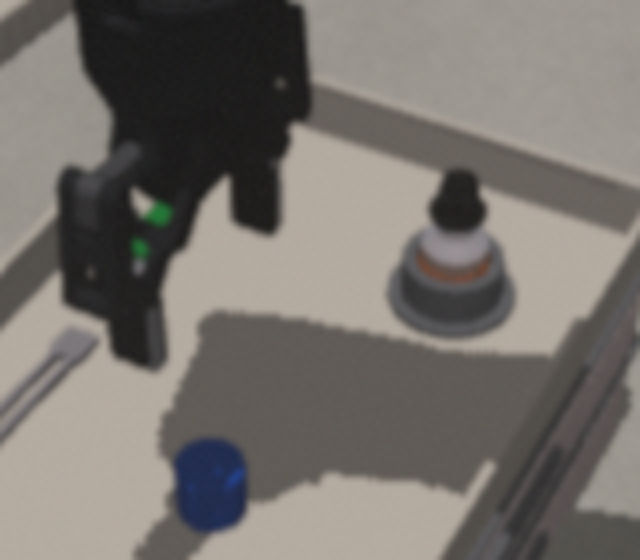

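The fingers stopped exactly at the predicted z of 0.229, but the crop at (450,262) still shows some orange. I measure the stud height and compare it with before.

```bash
python3 - <<'E'
from h import *
for n in("scene","side"):
    m=env.camera_model(n);im,d=env.capture(n);z=np.load(f"pics/{n}0.npz")
    for dd in(z['d'],d):
        X=cloud(dd,m['K'],m['position'],quat(m['attitude']))
        k=(dd>0)&(np.hypot(X[...,0]-.543,X[...,1]+.029)<.02)&(X[...,2]>.2)&(X[...,2]<.26);q=X[k][:,2]
        print(n,len(q),np.percentile(q,[50,90,98,100]).round(4), 'collar', np.median(X[k&(abs(X[...,2]-.209)<.009)][:,2]).round(4))
E
```

```text
scene 189 [0.2269 0.2363 0.2389 0.2395] collar 0.2148
scene 191 [0.218  0.227  0.2299 0.2311] collar 0.2063
side 209 [0.218  0.2339 0.237  0.238 ] collar 0.2136
side 182 [0.2132 0.2254 0.2286 0.23  ] collar 0.2064
```

It dropped about 8.7 mm and the seat now reads about 0.206 against 0.205 at the stop, so it may be a hair short. I press again, slower and harder, for certainty.

```bash
python3 - <<'E'
from h import *
B=[.5412,-.0302]
env.clamp()
env.move_pose(B+[.25],Q); env.wait(.2)
f0=env.sense()['ft_force']
env.move_linear(B+[.232],rate=.08)
for z in(.2295,.2285,.2275,.2265,.2255,.2245):
    r=env.move_linear(B+[z],rate=.02,until_force=30)
    env.wait(.1);s=env.sense();F=(s['ft_force']-f0);print(z,r,s['tcp_pos'].round(4),F.round(1))
    if r or F[2]>18: break
env.wait(.2)
print(env.sense()['time'])
im,d=env.capture("side");cv2.imwrite("pics/side2.png",cv2.resize(im[120:200,260:350,::-1],None,fx=6,fy=6,interpolation=2))
env.move_linear(B+[.27]); env.let_go();env.wait(.1)
im,X=wrist("w_bot2")
near=np.hypot(X[...,0]-.5412,X[...,1]+.0302)<.04
for lo,hi in((.226,.24),(.218,.226),(.2,.21)): print(lo,blob(X,near,lo,hi))
cv2.imwrite("pics/cmp.png",np.hstack([cv2.resize(im[100:420,100:460,::-1],(540,480)),]))
print(env.sense()['time'])
E
```

```text
0.2295 False [ 0.5413 -0.0303  0.2298] [ 0.  -0.4  0.9]
0.2285 False [ 0.5415 -0.0303  0.229 ] [-1.  -1.1  3.7]
0.2275 False [ 0.5415 -0.0303  0.2289] [-2.3 -0.2  8.4]
0.2265 False [ 0.5415 -0.0303  0.2289] [-3.7  0.5 11.9]
0.2255 False [ 0.5416 -0.0303  0.2288] [-4.3 -0.5 16.3]
0.2245 False [ 0.5416 -0.0303  0.2288] [-7.5  0.2 20.8]
18.0167
0.226 (252, 'enc', array([ 0.5405, -0.0303]), 0.0077, 'mid', array([ 0.5402, -0.0302,  0.2283]), 'ext', array([0.0146, 0.0149, 0.0046]), 'medz', np.float64(0.2276))
0.218 (741, 'enc', array([ 0.5404, -0.0304]), 0.0119, 'mid', array([ 0.5404, -0.0301,  0.222 ]), 'ext', array([0.022 , 0.0211, 0.008 ]), 'medz', np.float64(0.2234))
0.2 (742, 'enc', array([ 0.5407, -0.0303]), 0.0151, 'mid', array([ 0.5391, -0.0304,  0.205 ]), 'ext', array([0.0267, 0.0292, 0.0094]), 'medz', np.float64(0.2054))
19.45
```

View pics/side2.png

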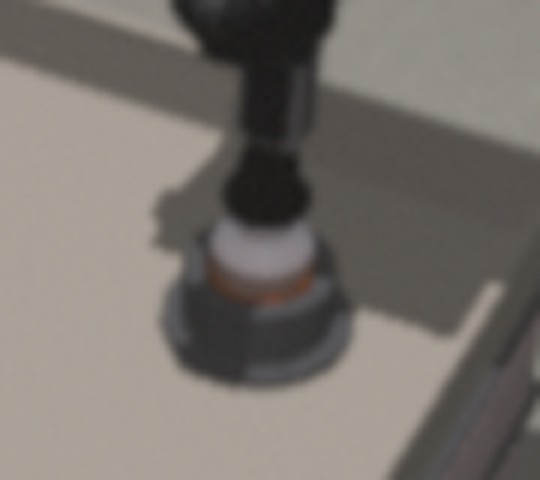

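The push is solid: over 20 N without motion at z 0.2288, and the seat reads 0.205. Only a rim of the band shows, down in the socket. Now the cap.

```bash
python3 - <<'E'
from h import *
C=[.5778,.1557];B=[.5412,-.0302]
env.move_pose(C+[.24],Q)
env.move_linear(C+[.17],rate=.12)
env.move_linear(C+[.148],rate=.06,until_force=8);env.wait(.2)
print(env.sense()['tcp_pos'].round(4))
env.clamp();s=env.sense();print(s['time'],s['finger_gap'],s['tcp_pos'].round(4),s['ft_force'].round(1))
env.move_linear(C+[.26],rate=.15)
env.move_linear(B+[.26],rate=.15);env.wait(.3)
s=env.sense();print(s['time'],s['finger_gap'],s['tcp_pos'].round(4),s['ft_force'].round(1))
a=[]
for n,(u,v) in(("scene",(222,235)),("side",(304,140))):
    im,d=env.capture(n);a.append(cv2.resize(im[v-45:v+45,u-45:u+45,::-1],(360,360),interpolation=2))
im,X=wrist("w_held");a.append(cv2.resize(im[:,70:490,::-1],(360,360)))
cv2.imwrite("pics/held.png",cv2.resize(np.hstack(a),(800,267)))
hs=cv2.cvtColor(im,cv2.COLOR_RGB2HSV);b=(hs[...,0]>105)&(hs[...,0]<130)&(hs[...,1]>100)&(np.hypot(X[...,0]-.5412,X[...,1]+.03)<.05)
print('cap',blob(X,b,.23,.32))
E
```

```text
[0.5781 0.1558 0.1484]
22.225 0.3800465971890976 [0.5781 0.1558 0.1484] [ 0.4 -0.5  1.5]
24.8417 0.3792797122215553 [ 0.5413 -0.0297  0.2599] [ 0.5 -0.4 -0.3]
cap (8106, 'enc', array([ 0.5277, -0.027 ]), 0.044, 'mid', array([ 0.5405, -0.027 ,  0.2852]), 'ext', array([0.0342, 0.0877, 0.0558]), 'medz', np.float64(0.2877))
```

View pics/held.png

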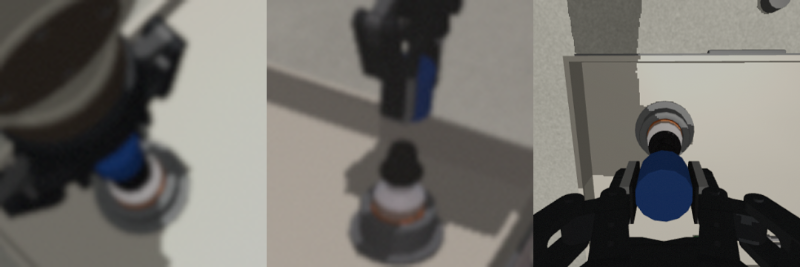

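The cap is held upright, centred between the pads, above the stud (wrist x 0.5405 for both). Pressing down in steps.

```bash
python3 - <<'E'
from h import *
B=[.5412,-.0302]
f0=env.sense()['ft_force']
env.move_linear(B+[.236],rate=.08)
for z in(.228,.223,.220,.217,.214,.211,.208,.206,.204,.202,.200):
    r=env.move_linear(B+[z],rate=.03,until_force=45)
    s=env.sense();F=(s['ft_force']-f0);print(z,r,round(s['time'],2),s['tcp_pos'].round(4),F.round(1))
    if r or F[2]>22 or (z>.222 and F[2]>15): break
E
```

```text
0.228 False 25.86 [ 0.5411 -0.0302  0.2279] [ 1.1  0.6 -0.8]
0.223 False 26.18 [ 0.5411 -0.0302  0.2228] [ 0.1 -0.5 -0.8]
0.22 False 26.43 [ 0.5415 -0.0297  0.2212] [-1.6  0.9  6.1]
0.217 False 26.68 [ 0.5414 -0.0297  0.2179] [-1.1  0.9  5.1]
0.214 False 26.93 [ 0.5409 -0.0298  0.2128] [ 1.8  2.6 -4.9]
0.211 False 27.18 [ 0.5405 -0.0301  0.2096] [ 1.1  2.6 -6.5]
0.208 False 27.43 [ 0.5415 -0.0302  0.2086] [ 0.5  1.8 -0.1]
0.206 False 27.68 [ 0.5417 -0.0301  0.2083] [-2.   2.   7.9]
0.204 False 27.93 [ 0.5418 -0.0301  0.2082] [-4.5  2.3 17.1]
0.202 False 28.18 [ 0.5419 -0.0302  0.2081] [-9.   3.5 24.8]
```

The force curve shows the beads, the click (pull of about 6.5 N) and a hard stop at the predicted 0.208. I check that the press holds.

```bash
python3 - <<'E'
from h import *
env.wait(.8);s=env.sense();print(s['time'],s['tcp_pos'].round(4),s['ft_force'].round(1),s['finger_gap'],R.from_quat(s['tool_rot'],scalar_first=True).as_matrix()[:,0].round(4))
im,d=env.capture("side");cv2.imwrite("pics/end.png",cv2.resize(im[90:210,230:370,::-1],None,fx=4,fy=4,interpolation=2))
E
```

```text
28.975 [ 0.5419 -0.0302  0.2081] [-9.5  2.  24.8] 0.37518373187840665 [ 7.e-03 -1.e-04 -1.e+00]
```

View pics/end.png

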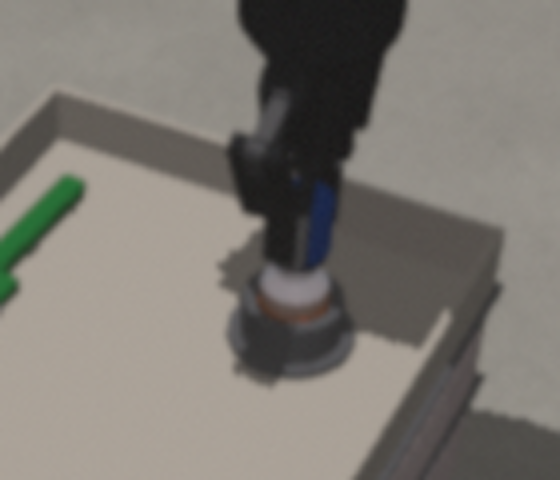

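The cap (320,225) sits right on the neck, covering the stud and collar, and the fingers are still gripping it with a steady 25 N down. Handing in.

```bash
python3 -c "
from plant import env
env.hand_in();s=env.sense();print(s['time'],s['tcp_pos'],s['ft_force'])"
```

```text
the job is handed in; nothing more can be done
the job is handed in; nothing more can be done
```

The job is done and handed in at about 29 s of the 51 s allowed. No verdict came back, so what follows rests on my own measurements.

- **Bottle:** I pushed it down with the shut fingers before touching the cap. A second press reached about 21 N at z 0.2288 without further movement, which matches the predicted stop of 0.229. The wrist camera then read the seat at about 0.205.
- **Cap:** I took the smaller blue cap from the tray and left the 42 mm blue one and the grey one on the floor. Pressing it on gave about 6 N at the beads, then a pull of about 6.5 N at the click, then a hard stop at TCP z 0.208 as predicted.
- **Final state:** the fingers still grip the cap and press it down with a steady 25 N or so. The tool is within 0.01 rad of vertical.

**Checks that disagreed:**
- The side picture still shows a thin orange rim down inside the socket. The force and height readings say the bottle is at its stop, so I trusted those.
- The cameras differed by 2 to 4 mm. I settled the bottle's position with a half-turn wrist view and placed the cap relative to it.
- There is a side force of about 9 N under the final press.

I did not touch the tweezer, scraper or food tub, and did not re-measure them at the end.

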